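Find the blind hole in an oak slide frame with a locating pin

ROBOT

A 7-joint arm with a two-finger parallel gripper is mounted at the origin on the work surface. World frame = base frame: x ahead of the robot, y to its left, z up, the work surface at z = 0. Lengths are in m, angles in rad, forces in N, time in s.
With the tool pointing down it reaches from about 0.425 to 0.875 m from the base axis. Payload 4.7 kg.
Tool frame: the origin (TCP) lies midway between the tips of the shut fingers; the grasp point (between the pads) lies 19 mm behind it; z points along the fingers, y is the line along which they close (so a half turn about z gives the same grasp; the last joint's range is limited). The gripper opens to 87 mm and grips with 3 to 60 N. Pads are 19 mm wide; open, the fingers measure 117 mm over their backs; the gripper's body (75 mm by 190 mm) begins 51 mm behind the grasp point.
Start: joints at [-1.107, 0.321, -0.07, 1.45, 0.023, 1.371, -0.057], TCP at [0.283, 0.585, 0.223] pointing down, gripper open.
Joint ranges: [-2.86, 2.86], [-0.3, 2.09], [-1.38, 1.24], [0.06, 2.45], [-1.56, 4.7], [0.09, 2.05], [-2.69, 2.69]. Speed limits (rad/s): [2.57, 2.57, 3.14, 3.14, 3.14, 3.14, 3.14].

INTERFACE

Orientations are given as a 3x3 rotation matrix whose columns are the frame's x, y, z axes.
In Python, from bench import readout, optics, ctrl, cut_out, tip_of gives the robot as it stands.
- The arm moves only by the shell command python3 -m handwheel 'ROWS' [FORCE]. ROWS is a JSON object of lists of equal length, an entry for each row: "offset": the shift along the tool's x, y, z in units of 30 mm (1.0 is 30 mm), a list of three; "twist": the turn about the tool's z in units of 6 degrees (1.0 is 6 degrees); "claw": the opening, from 0 (shut) to 1 (fully open). In form: {"offset": [[x, y, z], ...], "twist": [twist, ...], "claw": [claw, ...]}. A call has 1 to 12 rows; each row is the pose to reach, as a shift and turn from the pose commanded when the call began, along the tool's axes at that moment; what a row does not reach only later rows make up. A row lasts 1/8 s, in which the tool goes at most 62.5 mm and 10.7 degrees, less where a joint would pass 70% of its speed; a pose out of reach is approached as far as the arm can. A call with a gripper value outside its range is refused whole. The fingers move at their own pace and stop on an object; FORCE is the grip in N (left out, the last holds). Time passes only in rows, so rows that repeat a pose let the fingers close. It gives the time, the measured TCP pose, the force, the opening and the grip force at its end, in the units of the state.
- readout.observe(): the state, without advancing time (a new reading comes with each control period).
- optics.read_camera(name): name is "side" or "top" or "wrist"; returns a dict with "img" (384x512x3 uint8, red, green, blue), "depth" (384x512 float32, m along the optical axis (not along the pixel's ray), 0 where there is no reading), "camera_matrix" (3x3 intrinsics, pixels), "cam_to_world" (4x4, takes a point from camera to world coordinates). Camera axes: x right, y up, looking along -z (the intrinsics and any distortion apply to the point x, -y, -z); pixel columns grow to the right and rows downward; lengths in m; the calibration is good to about 2 mm. A picture is of the moment at which its call begins.
- ctrl.hand_in(): hands the job in; it is judged then, once.
Trained networks look in the newest picture that a camera, given by its name, has taken for a name from the list of things; names that differ only in an ending like _2 or _b are one class to them, and where a whole thing is asked for, a point or a joint stands for the part that bears it (a point fixed in the world has none). Each returns a list of dicts, best first, with "score" (0 to 1); they miss things now and then, are a little off and sometimes report something else, mostly with a low value. They report only what shows in the picture. A call takes as long as a camera call. They do not tell look-alikes from the thing itself.
- cut_out(camera, name): "region" (384x512 bool, what is visible of it).
- tip_of(camera, name): "position" ([x, y, z] in m, in the coordinates of the camera as it stood for that picture, good to about 4 mm: a listed point, or the origin of a listed thing).
The state is a dict: "time": time; "joint_pos": joint angles; "dq": joint speeds; "joint_efforts": joint torques, N m; "eef_pos": TCP position; "eef_rot": TCP orientation; "wrist_force": force on the tool from outside, world axes, zero at the start; "torque": the same for the moment, N m; "opening": opening from 0.0 (shut) to 1.0 (fully open); "grip_force": force on a finger pad.
Only numpy, scipy, OpenCV 4.12 (cv2) and the standard library are available. Lean on these libraries where they do the work, as an engineer would, in place of code of your own. Each camera call takes 0.05 s, during which the arm holds its last target. There are 200 camera calls.

TASK

Take the brass locating pin out of the drilled beech block, set its tip lightly on the top edge of the oak slide frame held in the vise, and slide it along the middle of that edge until it drops into the one open hole, which you will have to find by feel. Then push the pin in until its head sits flush on the wood, upright, and let go of it. The frame is cracked, so press gently all the way, and leave the cover glass, the burnisher, the pincer and the jar of pins where they are.

Things in the scene. Friction and masses are not known exactly. Their poses are not given: they have to be found in the camera images.
- pin: Brass locating pin, 45 g, 34 mm long: a round knurled head 15 mm across and 20 mm tall on a shank 8 mm across and 14 mm long. The last 3.5 mm of the shank taper to a blunt tip 4 mm across. It starts upright in the middle hole of the beech block, its head resting on the block. Origin: middle of the blunt tip; z runs along the pin from tip to head, so the head spans z = 14 to 34 mm.
- tip (a point): The same point as the pin's origin: the middle of its blunt tip.
- block: Beech block 50 x 110 x 30 mm screwed to the bench, with three holes in a row along its y axis, 35 mm apart, 9 mm wide and 20 mm deep; the brass pin stands in the middle one, the others are empty. Origin: centre of its underside; z up.
- vise: Small cast-iron bench vise bolted to the bench; jaws 80 mm wide, jaw tops 112 mm above the bench, from x = -135 to +85 mm. It grips a cracked oak slide frame standing on edge. Origin: on the bench under the middle of the jaw gap; x from the screw handle (robot's side) to the fixed jaw, y along the jaws, z up. More than 25 N on the vise or on the frame, from any side, opens the crack.
- edge (a point): Point of the vise over its origin, 186 mm up, in the plane of the stained oak frame's level top edge; axes as the vise's. The frame is 178 mm long (y), 20 mm thick (x, centred on x = 0) and its top edge stands 74 mm clear of the jaws. It was slid in by hand: how far it sits to one side along y differs by some cm each time and is not measured. This point does not mark the hole.
- band_a (a point): One end of the stretch that holds the hole: on the edge's middle line at y = -28 mm from edge (fixed to the vise). The open blind hole, 9 mm across, 16 mm deep, nearly sharp-rimmed, has its centre on the middle line (x = 0) anywhere between band_a and band_b. Dark spots along that line are old holes plugged flush; they look much like the open one.
- band_b (a point): The other end of that stretch, at y = +28 mm from edge. The edge goes on level for at least 20 mm beyond both ends of the stretch.
- glass_plate: Glass cover plate 82 x 82 x 4 mm lying flat on the bench. Origin: centre of its underside.
- burnisher: Bronze burnishing tool lying on the bench, about 175 mm long along its x axis with a dark wooden handle 18 mm thick to -x. Origin: on the bench below the handle's front end.
- pincer: Steel slide-clip pincer lying flat, about 125 mm long along its x axis, 50 mm wide over the red handles, 13 mm tall. Origin: on the bench below the pivot.
- jar: Squat clear glass jar of slide pins with a brass lid, 76 mm across, 59 mm tall. Origin: centre of its underside.
There are look-alikes about, which are no part of the job. Of the things like the vise, leave any that is red; of the rest the larger one is meant.

How it is judged:
On the way, in this order (a step that is already met when the one before it is completed fails the run):
1. the pin is lifted out of the block (height (world z) of tip above 0.05 m and contact force between the fingers and pin above 0.5 N), for 0.1 s.
2. the pin's tip is slid along the frame's top edge, touching it and not yet in the hole, for at least 0.15 s on end (contact force between pin and vise above 0.2 N and linear speed of pin above 0.0015 m/s and z of tip in the frame of edge between -0.0025 and 0.002 m), for 0.15 s.
3. the pin has dropped at least 5 mm into the hole (z of tip in the frame of edge between -0.02 and -0.005 m and x of tip in the frame of edge between -0.004 and 0.004 m and y of tip in the frame of edge between -0.04 and 0.04 m), for 0.1 s.
At the end, for the whole second after the job is handed in: The brass pin stands in the frame's open hole with its head down on the wood (tip 12.5 mm or more below the top edge, of 14 mm), within 0.12 rad of upright, at rest and let go; glass plate, burnisher, pincer and jar lie within 15 mm of where they were (z of tip in the frame of edge between -0.017 and -0.0125 m and x of tip in the frame of edge between -0.004 and 0.004 m and y of tip in the frame of edge between -0.04 and 0.04 m and angle between pin's own z axis and vertical below 0.12 rad and linear speed of pin below 0.01 m/s and distance of each of glass_plate, burnisher, pincer, jar from where it was at the start of the episode below 0.015 m); the robot touches nothing.
It fails at once if the cracked frame or the vise is pressed with more than 25 N (contact force between vise and anything else above 25 N).
It fails at once if a bystander is shifted by more than 15 mm (distance of any of glass_plate, burnisher, pincer, jar from where it was at the start of the episode above 0.015 m).
It also fails if it takes over 64 s, if anything falls off the work surface, if the arm or the gripper's body presses on something with over 40 N, if the wrist force passes 120 N, or if a joint passes its speed limit or range.

## Working session

There is one attempt and no reset: what is moved stays moved. The work goes in short steps, Python scripts to look and compute and a shell command to move; the robot and the scene stay as the last step left them, time stands still between calls to the robot, and variables do not carry over. Pictures are saved under pics/ and viewed, at most 10 in all, crops included, and the job is handed in when it is done.

```bash
ls; mkdir -p pics; cat > h.py <<'E'
import numpy as np, cv2
from bench import readout, optics, ctrl, cut_out, tip_of
def w(c,p): 
    T=np.array(c["cam_to_world"]); return T[:3,:3]@np.array(p)+T[:3,3]
def px(c,u,v,d=None):
    d=c["depth"][int(v),int(u)] if d is None else d
    K=np.array(c["camera_matrix"]); 
    return w(c,[(u-K[0,2])/K[0,0]*d,-(v-K[1,2])/K[1,1]*d,-d])
def proj(c,P):
    T=np.array(c["cam_to_world"]);K=np.array(c["camera_matrix"]);q=T[:3,:3].T@(np.array(P)-T[:3,3])
    return np.array([K[0,0]*q[0]/-q[2]+K[0,2],K[1,1]*-q[1]/-q[2]+K[1,2]])
E
python3 - <<'E'
from h import *
s=readout.observe(); print(s)
ims=[]
for n in("side","top"):
    c=optics.read_camera(n); ims.append(c["img"])
    print(n,c["camera_matrix"],c["cam_to_world"],[k for k in c])
    for o in("pin","block","vise","edge","band_a","band_b"):
        for r in tip_of(n,o)[:4]:
            P=w(c,r["position"]); print(n,o,round(r["score"],2),P.round(3),proj(c,P).round())
    cv2.imwrite(f"pics/{n}.png",cv2.resize(c["img"][...,::-1],(800,600)))
E
```

```text
pics
{'time': 0.0, 'joint_pos': array([-1.10689116,  0.32182613, -0.07009878,  1.45167681,  0.02259823,
        1.37078853, -0.05686538]), 'dq': array([ 0.00021923, -0.00124149, -0.00076218, -0.00135967, -0.00160491,
        0.00110526,  0.00052473]), 'joint_efforts': array([-2.78246225e-04, -4.91281772e+01, -4.03993204e-01, -3.12524021e+01,
       -6.38613151e-02,  4.40274342e-02,  1.85097238e-04]), 'eef_pos': array([0.28240969, 0.58483012, 0.22145868]), 'eef_rot': array([[-9.00565863e-01,  4.34718953e-01, -7.47317016e-04],
       [ 4.34719586e-01,  9.00564149e-01, -1.75940162e-03],
       [-9.18383168e-05, -1.90933038e-03, -9.99998173e-01]]), 'wrist_force': array([-0.16621865, -0.30273476,  0.00727895]), 'torque': array([-0.00980994, -0.00946273, -0.02172843]), 'grip_force': 0.0, 'opening': 1.0001852659229353}
side [[451.52593063   0.         252.64591321]
 [  0.         451.52593063 191.82730121]
 [  0.           0.           1.        ]] [[ 0.98494473  0.11236915 -0.13136608  0.31490991]
 [-0.17285959  0.64834707 -0.74146183 -0.97641341]
 [ 0.00185338  0.75300681  0.65801012  1.0
[... 1311 characters left out ...]
.283  0.016] [349. 191.]
top block 0.75 [ 0.491 -0.284  0.006] [349. 191.]
top vise 0.69 [ 0.406 -0.119  0.001] [297. 220.]
top vise 0.58 [0.267 0.337 0.001] [148. 269.]
top edge 0.78 [ 0.404 -0.116  0.132] [301. 218.]
top edge 0.73 [0.521 0.067 0.185] [233. 174.]
top edge 0.62 [0.267 0.341 0.187] [127. 273.]
top band_a 0.96 [0.518 0.092 0.186] [223. 175.]
top band_a 0.89 [ 0.408 -0.136  0.136] [308. 216.]
top band_a 0.87 [0.524 0.037 0.186] [244. 172.]
top band_a 0.83 [0.274 0.368 0.19 ] [116. 271.]
top band_b 0.96 [0.518 0.092 0.186] [223. 175.]
top band_b 0.89 [ 0.408 -0.136  0.136] [308. 216.]
top band_b 0.87 [0.524 0.037 0.186] [244. 172.]
top band_b 0.83 [0.274 0.368 0.19 ] [116. 271.]
```

View pics/side.png

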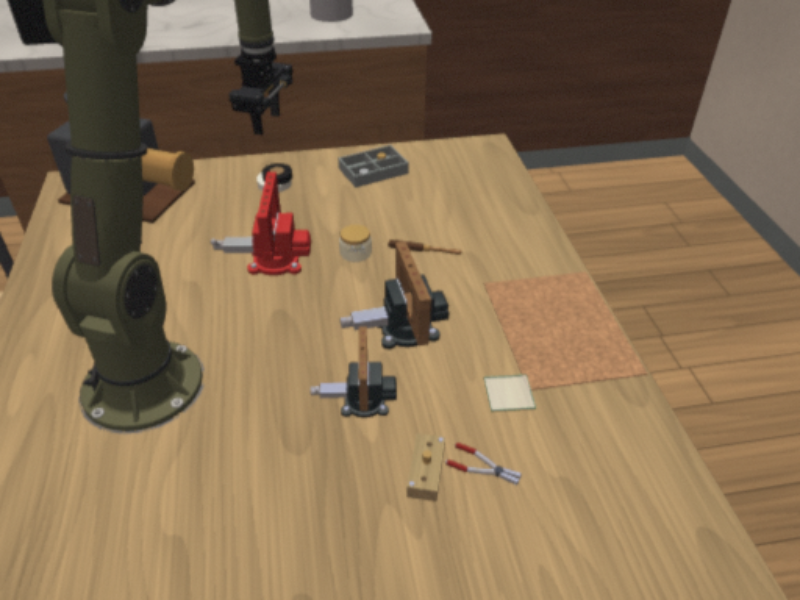

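View pics/top.png

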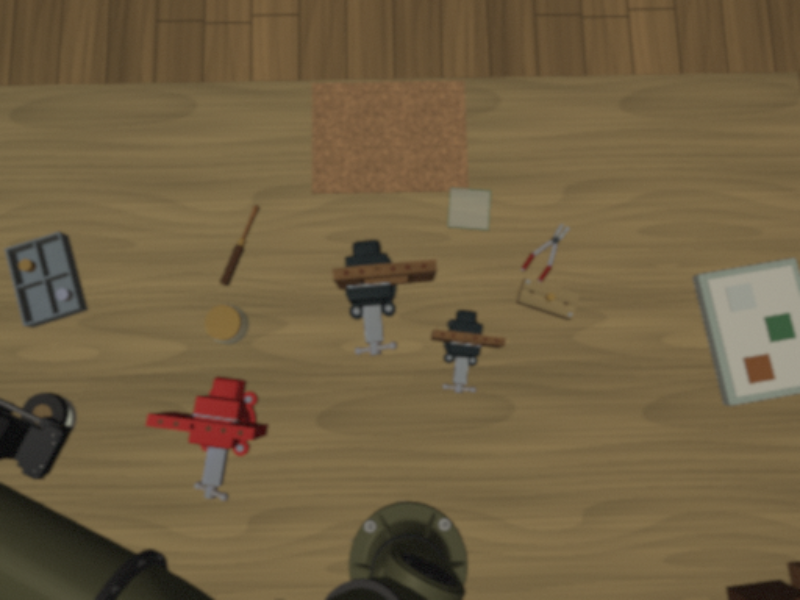

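The three vises, in top.png pixels, are the red one at (222,430), the small dark one at (463,340) and the large dark one at (372,285). The red one is excluded and, of the rest, the large dark one fits, at about (0.52, 0.06) in the world. The beech block with the pin is at (549,297). I'll move high over the vise towards the block and confirm with the wrist camera on the way.

```bash
python3 -m handwheel '{"offset": [[-2,-1,-2.7],[-4,-2,-2.7],[-6,-3,-2.7],[-8,-4,-2.7],[-9.5,-5,-2.7],[-11,-7,-2.7],[-12.5,-8.5,-2.7],[-14,-10,-2.7],[-15,-11,-2.7],[-15.3,-11.5,-2.7],[-15.3,-11.5,-2.7],[-15.3,-11.5,-2.7]], "twist": [-1,-2,-3,-4,-4,-4,-4,-4,-4,-4,-4,-4], "claw": [1,1,1,1,1,1,1,1,1,1,1,1]}'
python3 - <<'E'
from h import *
s=readout.observe(); print(s["eef_pos"],s["eef_rot"].round(3))
c=optics.read_camera("wrist")
print(c["cam_to_world"].round(3), c["camera_matrix"].round(1))
for o in("edge","band_a","vise"):
    for r in tip_of("wrist",o)[:3]:
        P=w(c,r["position"]); print(o,round(r["score"],2),P.round(4),proj(c,P).round())
cv2.imwrite("pics/w1.png",cv2.resize(c["img"][...,::-1],(800,600)))
np.savez("w1.npz",**c)
E
```

```text
time: 2.2
eef_pos: [0.5458, 0.076, 0.3036]
eef_rot: [[-1.0, 0.03, -0.0], [0.03, 1.0, 0.001], [0.0, 0.001, -1.0]]
wrist_force: [0.6, -0.3, 0.0]
opening: 1.001
grip_force: 0.0
[0.54582592 0.07600555 0.30361362] [[-1.     0.03  -0.   ]
 [ 0.03   1.     0.001]
 [ 0.     0.001 -1.   ]]
[[ 0.032 -0.952 -0.306  0.46 ]
 [ 0.999  0.031  0.009  0.079]
 [ 0.001 -0.306  0.952  0.466]
 [ 0.     0.     0.     1.   ]] [[268.1   0.  255. ]
 [  0.  268.1 192.1]
 [  0.    0.    1. ]]
edge 0.94 [ 0.4104 -0.113   0.1295] [86. 66.]
edge 0.7 [0.5232 0.059  0.1876] [238. 169.]
band_a 0.87 [0.5285 0.0362 0.1827] [217. 174.]
band_a 0.85 [0.5233 0.089  0.1821] [266. 167.]
band_a 0.78 [ 0.4135 -0.0999  0.1323] [96. 68.]
vise 0.89 [ 0.5205  0.0626 -0.0008] [246. 143.]
vise 0.75 [ 0.4115 -0.114  -0.0021] [134.  78.]
```

View pics/w1.png

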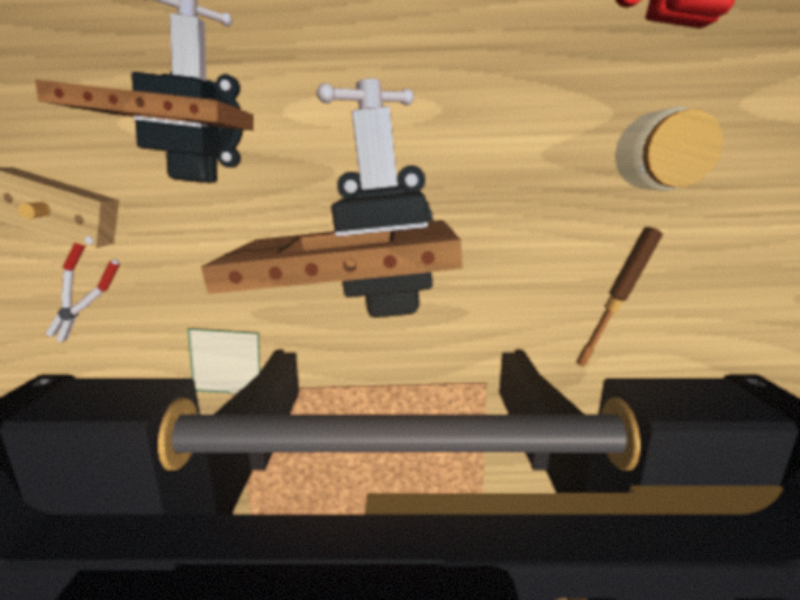

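The large dark vise is confirmed at (380,230), dwarfing the small one at (190,120). Its frame edge runs from (205,280) to (460,245). There are six spots on it, and the one at (350,265) looks different and may be the open hole. Next I'll fit the edge line from depth.

```bash
python3 - <<'E'
from h import *
c=dict(np.load("w1.npz"))
D=c["depth"];v,u=np.mgrid[0:384,0:512];K=c["camera_matrix"];T=c["cam_to_world"]
Q=np.stack([(u-K[0,2])/K[0,0]*D,-(v-K[1,2])/K[1,1]*D,-D],-1)@T[:3,:3].T+T[:3,3]
m=(abs(Q[...,2]-.186)<.006)&(D>0)&(Q[...,0]>.48)&(Q[...,0]<.57)&(Q[...,1]>-.06)&(Q[...,1]<.2)
P=Q[m];print(len(P),P.min(0).round(4),P.max(0).round(4),np.median(P[:,2]))
# minAreaRect in mm
r=cv2.minAreaRect((P[:,:2]*1000).astype(np.float32));print(r,cv2.boxPoints(r))
pf=np.polyfit(P[:,1],P[:,0],1);print("x=",pf,np.degrees(np.arctan(-pf[0])))
for a,b in[(236,277),(275,272),(311,269),(350,265),(390,262),(428,258)]:
    z=c["cam_to_world"];d=(0.186-T[2,3])/((T[:3,:3]@[(a*.64-K[0,2])/K[0,0],-(b*.64-K[1,2])/K[1,1],-1])[2]);p=px(c,a*.64,b*.64,d);print(p.round(4), (p[0]-np.polyval(pf,p[1])).round(4))
ys=np.array([.036,.089]);print(np.polyval(pf,ys))
j=c["img"][155:190,125:300,::-1];cv2.imwrite("pics/crop.png",cv2.resize(j,None,fx=4.5,fy=4.5,interpolation=2))
E
```

```text
3161 [ 0.5085 -0.0588  0.1801] [0.541  0.1197 0.1891] 0.18645135563309617
((524.6727905273438, 30.202289581298828), (20.457202911376953, 178.3260955810547), 4.0175909996032715) [[508.22232  118.42958 ]
 [520.7163   -59.458286]
 [541.1233   -58.025   ]
 [528.6293   119.86287 ]]
x= [-0.06931127  0.52616759] 3.9649023727844543
[ 0.5296 -0.0352  0.186 ] 0.0009
[ 0.5269 -0.0079  0.186 ] 0.0002
[0.5256 0.017  0.186 ] 0.0006
[0.5236 0.0439 0.186 ] 0.0005
[0.5224 0.0713 0.186 ] 0.0012
[0.5205 0.0973 0.186 ] 0.0011
[0.52367238 0.51999888]
```

View pics/crop.png

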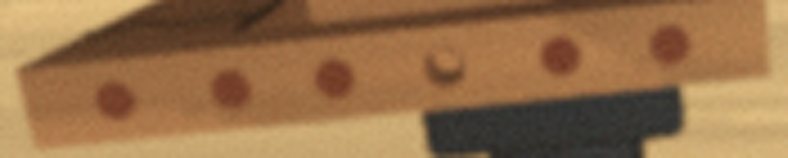

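The crop settles it: the spot at (445,65) is the only real hole (lit bore, dark rim), at world y≈0.044. The rest are flat plugs. The edge fit is 178 x 20.5 mm, yawed 4°, as it must be. Now on to the pin.

```bash
python3 -m handwheel '{"offset": [[0.3,-2,0],[0.6,-4,0],[0.9,-6,0],[1.2,-8,0],[1.5,-10,0],[1.5,-12,0],[1.5,-12,2],[1.5,-12,4],[1.5,-12,5],[1.5,-12,5],[1.5,-12,5]], "twist": [-0.95,-0.95,-0.95,-0.95,-0.95,-0.95,-0.95,-0.95,-0.95,-0.95,-0.95], "claw": [1,1,1,1,0.6,0.6,0.6,0.6,0.6,0.6,0.6]}'
python3 - <<'E'
from h import *
c=optics.read_camera("wrist"); s=readout.observe();np.savez("w2.npz",**c)
for o in("pin","block","tip"):
    for r in tip_of("wrist",o)[:2]:
        P=w(c,r["position"]); print(o,round(r["score"],2),P.round(4),proj(c,P).round())
R=cut_out("wrist","pin")
for r in R[:2]: 
    m=r["region"];v,u=np.nonzero(m);print(r["score"],len(v),u.mean(),v.mean())
    P=np.array([px(c,a,b) for a,b in zip(u,v)]);t=P[P[:,2]>.047];print(P.min(0),P.max(0),len(t),t.mean(0),(t[:,:2].max(0)+t[:,:2].min(0))/2)
print(s["eef_pos"],s["eef_rot"].round(4))
cv2.imwrite("pics/w2.png",cv2.resize(c["img"][...,::-1],(800,600)))
E
```

```text
time: 3.78
eef_pos: [0.4912, -0.2834, 0.1552]
eef_rot: [[-0.998, -0.07, 0.002], [-0.07, 0.998, -0.001], [-0.002, -0.001, -1.0]]
wrist_force: [0.2, -0.6, 0.9]
opening: 0.602
grip_force: 0.0
pin 0.72 [ 0.4925 -0.2851  0.0179] [253. 184.]
block 0.97 [ 0.4913 -0.286   0.0012] [253. 179.]
tip 0.49 [ 0.4912 -0.284   0.0197] [254. 184.]
0.49 230 253.12608695652173 188.5782608695652
[ 0.40513762 -0.29291092  0.02856902] [ 0.49833606 -0.2772933   0.31750966] 163 [ 0.48920774 -0.28561977  0.05360638] [ 0.45173684 -0.28577875]
[ 0.49135598 -0.28364571  0.15561975] [[-0.9976 -0.0693  0.0032]
 [-0.0693  0.9976 -0.0012]
 [-0.0031 -0.0014 -1.    ]]
```

View pics/w2.png

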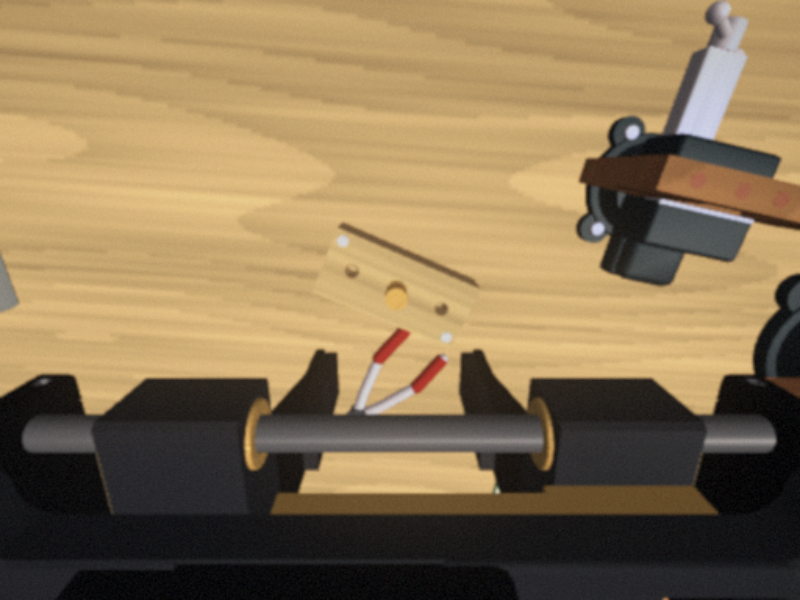

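The pin head is at (396,295), within 2 mm of the TCP axis. The block and pincer are where they were expected to be. Descend to a fingertip height of about 35 mm and close.

```bash
python3 -m handwheel '{"offset": [[0,-0.06,1.5],[0,-0.06,3],[0,-0.06,3.7],[0,-0.06,4.0],[0,-0.06,4.0],[0,-0.06,4.0],[0,-0.06,4.0],[0,-0.06,4.0],[0,-0.06,4.0],[0,-0.06,4.0],[0,-0.06,4.0]], "twist": [0,0,0,0,0,0,0,0,0,0,0], "claw": [0.5,0.5,0.5,0.5,0.5,0,0,0,0,0,0]}' 15
```

```text
time: 5.4
eef_pos: [0.4903, -0.2852, 0.0339]
eef_rot: [[-0.998, -0.069, 0.001], [-0.069, 0.998, 0.0], [-0.001, -0.0, -1.0]]
wrist_force: [-1.7, -0.1, 3.8]
opening: 0.162
grip_force: 15.0
```

```bash
python3 -m handwheel '{"offset": [[0,0,-0.7],[0,0,-2],[0,0,-4],[0,0,-6],[0,0,-7.5],[0,2,-7.5],[-0.5,4,-7.5],[-1,6,-7.5],[-1.5,8,-7.5],[-1.86,10,-7.5],[-1.86,11.4,-7.5],[-1.86,11.4,-7.5]], "twist": [0,0,0,0,0,0,0,0,0,0,0,0], "claw": [0,0,0,0,0,0,0,0,0,0,0,0]}' 20
python3 - <<'E'
from h import *
c=dict(np.load("w2.npz"));
im=cv2.cvtColor(c["img"],cv2.COLOR_RGB2HSV)
D=c["depth"];v,u=np.mgrid[0:384,0:512];K=c["camera_matrix"];T=c["cam_to_world"]
Q=np.stack([(u-K[0,2])/K[0,0]*D,-(v-K[1,2])/K[1,1]*D,-D],-1)@T[:3,:3].T+T[:3,3]
m=(abs(Q[...,2]-.05)<.005)&(abs(Q[...,0]-.49)<.02)&(abs(Q[...,1]+.285)<.02)
P=Q[m];print(len(P),P.mean(0),P.min(0),P.max(0))
s=readout.observe();print(s["eef_pos"],s["wrist_force"],s["torque"],s["opening"])
c=optics.read_camera("side")
for r in tip_of("side","tip")[:2]: print(r["score"],w(c,r["position"]))
for r in cut_out("side","pin")[:1]:
    v,u=np.nonzero(r["region"]);print(r["score"],len(u),u.min(),u.max(),v.min(),v.max())
cc=proj(c,s["eef_pos"]).astype(int);j=c["img"][cc[1]-40:cc[1]+50,cc[0]-60:cc[0]+60,::-1]
cv2.imwrite("pics/s3.png",cv2.resize(j,None,fx=6,fy=6,interpolation=2))
print(cc)
E
```

```text
time: 6.9
eef_pos: [0.5214, 0.0646, 0.2577]
eef_rot: [[-0.997, -0.076, -0.001], [-0.076, 0.997, 0.001], [0.001, 0.001, -1.0]]
wrist_force: [-0.4, -0.8, -0.8]
opening: 0.16
grip_force: 20.0
167 [ 0.49024562 -0.28572433  0.05024595] [ 0.48336369 -0.29275118  0.04524243] [ 0.49833606 -0.27880631  0.05198684]
[0.52139797 0.0646206  0.25772376] [-0.41563474 -0.82414163 -0.78061056] [0.04119499 0.02737747 0.02152642] 0.16027566912938382
[260 145]
```

View pics/s3.png

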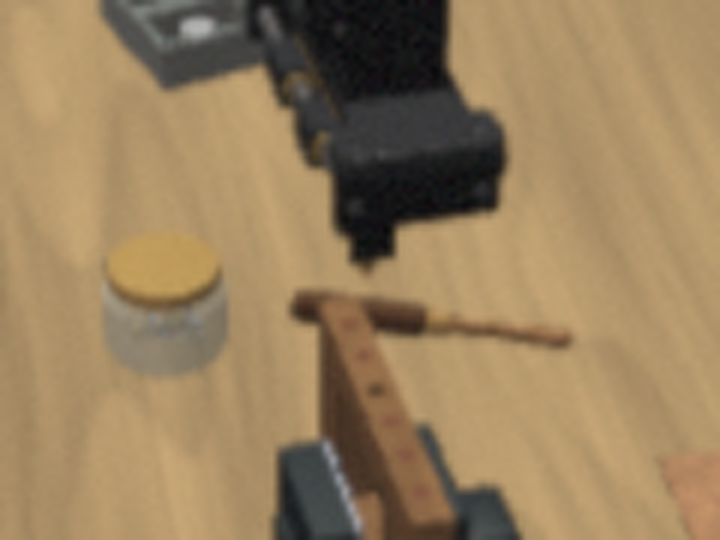

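The pin hangs upright in the fingers at (367,265), above the edge. The open hole shows dark at (375,388). Lower to just above the wood.

```bash
python3 -m handwheel '{"offset": [[0,0,0.5],[0,0,1.0],[0,0,1.4],[0,0,1.5],[0,0,1.5],[0,0,1.5]], "twist": [0,0,0,0,0,0], "claw": [0,0,0,0,0,0]}'; python3 -c "
from h import *
s=readout.observe();print(s['eef_pos'],s['wrist_force'],s['eef_rot'].round(4).tolist())"
```

```text
time: 7.8
eef_pos: [0.5226, 0.06, 0.2141]
eef_rot: [[-0.998, -0.069, 0.001], [-0.069, 0.998, 0.0], [-0.001, 0.0, -1.0]]
wrist_force: [0.1, -0.1, -0.4]
opening: 0.163
grip_force: 20.0
[0.52261986 0.05996823 0.21411185] [ 0.14224842 -0.1017866  -0.35779119] [[-0.9976, -0.0686, 0.001], [-0.0686, 0.9976, 0.0003], [-0.001, 0.0002, -1.0]]
```

```bash
python3 -m handwheel '{"offset": [[0,0,0.1],[0,0,0.2],[0,0,0.25],[0,0,0.25],[0,0,0.27],[0,0,0.27]], "twist": [0,0,0,0,0,0], "claw": [0,0,0,0,0,0]}'
python3 -m handwheel '{"offset": [[0,0,0.02],[0,0,0.02]], "twist": [0,0], "claw": [0,0]}'
python3 -m handwheel '{"offset": [[0,0,0.02],[0,0,0.02]], "twist": [0,0], "claw": [0,0]}'
```

```text
time: 8.55
eef_pos: [0.5223, 0.0599, 0.2055]
eef_rot: [[-0.998, -0.069, 0.0], [-0.069, 0.998, 0.0], [-0.0, 0.0, -1.0]]
wrist_force: [0.3, -0.0, -1.0]
opening: 0.164
grip_force: 20.0
time: 8.8
eef_pos: [0.5222, 0.0599, 0.2048]
eef_rot: [[-0.998, -0.069, 0.0], [-0.069, 0.998, 0.0], [-0.0, 0.0, -1.0]]
wrist_force: [-0.3, 0.1, -0.2]
opening: 0.162
grip_force: 20.0
time: 9.05
eef_pos: [0.5222, 0.0599, 0.2042]
eef_rot: [[-0.998, -0.069, -0.0], [-0.069, 0.998, 0.0], [0.0, 0.0, -1.0]]
wrist_force: [0.2, 0.2, 0.1]
opening: 0.162
grip_force: 20.0
```

```bash
python3 -m handwheel '{"offset": [[0,0,0.02],[0,0,0.02]], "twist": [0,0], "claw": [0,0]}' | grep -E "pos|force"
python3 -m handwheel '{"offset": [[0,0,0.015],[0,0,0.015]], "twist": [0,0], "claw": [0,0]}'| grep -E "pos|force"
```

```text
eef_pos: [0.5223, 0.0599, 0.2038]
wrist_force: [-0.1, 0.4, 0.3]
grip_force: 20.0
eef_pos: [0.5225, 0.0599, 0.2037]
wrist_force: [-0.3, -1.5, 2.9]
grip_force: 20.0
```

Light contact at about 3 N. Slide towards the hole.

```bash
python3 -m handwheel '{"offset": [[0,-0.05,0],[0,-0.1,0],[0,-0.15,0],[0,-0.2,0],[0,-0.25,0],[0,-0.3,0]], "twist": [0,0,0,0,0,0], "claw": [0,0,0,0,0,0]}' | grep -E "pos|force"
python3 -m handwheel '{"offset": [[0,-0.04,0],[0,-0.08,0],[0,-0.12,0]], "twist": [0,0,0], "claw": [0,0,0]}'| grep -E "pos|force"
```

```text
eef_pos: [0.5232, 0.0513, 0.2036]
wrist_force: [-0.7, 3.8, 5.8]
grip_force: 20.0
eef_pos: [0.5234, 0.0477, 0.2035]
wrist_force: [0.3, 3.9, 3.9]
grip_force: 20.0
```

```bash
python3 -m handwheel '{"offset": [[0,-0.035,0],[0,-0.07,0]], "twist": [0,0], "claw": [0,0]}' | grep -E "pos|force"
python3 -m handwheel '{"offset": [[0,-0.03,0],[0,-0.03,0]], "twist": [0,0], "claw": [0,0]}'| grep -E "pos|force"
python3 -m handwheel '{"offset": [[0,-0.03,0],[0,-0.03,0]], "twist": [0,0], "claw": [0,0]}'| grep -E "pos|force"
```

```text
eef_pos: [0.5231, 0.0443, 0.2028]
wrist_force: [0.7, -0.1, -0.3]
grip_force: 20.0
eef_pos: [0.5227, 0.0431, 0.2023]
wrist_force: [0.4, -0.3, -0.5]
grip_force: 20.0
eef_pos: [0.5233, 0.0431, 0.203]
wrist_force: [-0.9, -0.5, 0.2]
grip_force: 20.0
```

Contact vanished at y≈0.044, so the tip is over the hole. Now press down in small steps, watching the force.

```bash
python3 -m handwheel '{"offset": [[0,0,0.03],[0,0,0.05],[0,0,0.05]], "twist": [0,0,0], "claw": [0,0,0]}' | grep -E "pos|force"
python3 -m handwheel '{"offset": [[0,0,0.03],[0,0,0.03]], "twist": [0,0], "claw": [0,0]}'| grep -E "pos|force"
```

```text
eef_pos: [0.5233, 0.0434, 0.2017]
wrist_force: [0.4, 0.2, -0.3]
grip_force: 20.0
eef_pos: [0.5234, 0.0434, 0.2008]
wrist_force: [-0.4, 0.7, 0.2]
grip_force: 20.0
```

```bash
python3 -m handwheel '{"offset": [[0,0,0.03],[0,0,0.05],[0,0,0.05]], "twist": [0,0,0], "claw": [0,0,0]}' | grep -E "pos|force"
python3 -m handwheel '{"offset": [[0,0,0.03],[0,0,0.03],[0,0,0.03]], "twist": [0,0,0], "claw": [0,0,0]}'| grep -E "pos|force"
```

```text
eef_pos: [0.5234, 0.0433, 0.1993]
wrist_force: [0.1, -0.6, -0.9]
grip_force: 20.0
eef_pos: [0.5234, 0.0433, 0.1984]
wrist_force: [0.1, -0.5, -0.0]
grip_force: 20.0
```

The full shank is in, with no side load. Continue to just short of the head.

```bash
python3 -m handwheel '{"offset": [[0,0,0.05],[0,0,0.1],[0,0,0.13],[0,0,0.13]], "twist": [0,0,0,0], "claw": [0,0,0,0]}' | grep -E "pos|force"
python3 -m handwheel '{"offset": [[0,0,0.04],[0,0,0.08],[0,0,0.1],[0,0,0.1]], "twist": [0,0,0,0], "claw": [0,0,0,0]}'| grep -E "pos|force"
```

```text
eef_pos: [0.5234, 0.0433, 0.1944]
wrist_force: [1.0, -2.0, 0.0]
grip_force: 20.0
eef_pos: [0.5234, 0.0432, 0.1915]
wrist_force: [0.7, -2.3, 0.7]
grip_force: 20.0
```

```bash
python3 -m handwheel '{"offset": [[0,0,0.03],[0,0,0.03],[0,0,0.03]], "twist": [0,0,0], "claw": [0,0,0]}' | grep -E "pos|force"
python3 -m handwheel '{"offset": [[0,0,0.02],[0,0,0.02],[0,0,0.02]], "twist": [0,0,0], "claw": [0,0,0]}'| grep -E "pos|force"
```

```text
eef_pos: [0.5234, 0.0432, 0.1906]
wrist_force: [1.4, -2.7, 0.4]
grip_force: 20.0
eef_pos: [0.5234, 0.0433, 0.1901]
wrist_force: [0.3, -2.1, 1.4]
grip_force: 20.0
```

```bash
python3 -m handwheel '{"offset": [[0,-0.01,0.02],[0,-0.01,0.02],[0,-0.01,0.02]], "twist": [0,0,0], "claw": [0,0,0]}' | grep -E "pos|force"
python3 -m handwheel '{"offset": [[0,0,0.015],[0,0,0.015],[0,0,0.015]], "twist": [0,0,0], "claw": [0,0,0]}'| grep -E "pos|force"
```

```text
eef_pos: [0.5235, 0.0433, 0.1898]
wrist_force: [-0.2, -1.7, 5.4]
grip_force: 20.0
eef_pos: [0.5236, 0.0433, 0.1898]
wrist_force: [-1.2, -2.1, 7.4]
grip_force: 20.0
```

The head bottomed at TCP z 0.1898 against a predicted 0.1897. Relieve the load, release and rise.

```bash
python3 -m handwheel '{"offset": [[0,0,-0.035],[0,0,-0.035],[0,0,-0.035],[0,0,-0.035],[0,0,-0.035]], "twist": [0,0,0,0,0], "claw": [0.16,0.25,0.4,0.45,0.45]}' 5 | grep -E "pos|force|opening"
python3 -m handwheel '{"offset": [[0,0,-0.3],[0,0,-1],[0,0,-2.2],[0,0,-3.5],[3,0,-3.5],[4,0,-3.5],[4,0,-3.5]], "twist": [0,0,0,0,0,0,0], "claw": [0.5,0.5,0.5,0.5,0.5,0.5,0.5]}'
python3 - <<'E'
from h import *
c=optics.read_camera("side")
cc=proj(c,[.5234,.0433,.19]).astype(int);j=c["img"][cc[1]-40:cc[1]+40,cc[0]-50:cc[0]+50,::-1]
cv2.imwrite("pics/s4.png",cv2.resize(j,None,fx=6,fy=6,interpolation=2))
b=optics.read_camera("wrist");cv2.imwrite("pics/w4.png",cv2.resize(b["img"][...,::-1],(800,600)))
P=proj(b,[.5234,.0433,.206]);print(P)
for n,q in(("side",c),("wrist",b)):
    for r in tip_of(n,"tip")[:2]:print(n,r["score"],w(q,r["position"]))
D=b["depth"];v,u=np.mgrid[0:384,0:512];K=b["camera_matrix"];T=b["cam_to_world"]
Q=np.stack([(u-K[0,2])/K[0,0]*D,-(v-K[1,2])/K[1,1]*D,-D],-1)@T[:3,:3].T+T[:3,3]
m=(abs(Q[...,0]-.5234)<.012)&(abs(Q[...,1]-.0433)<.012)&(Q[...,2]>.195)&(Q[...,2]<.215);X=Q[m];print(len(X),X.mean(0),np.percentile(X[:,2],[50,90]))
E
```

```text
eef_pos: [0.5233, 0.0434, 0.1899]
wrist_force: [-0.2, 0.1, -0.4]
opening: 0.432
grip_force: 0.0
time: 16.8
eef_pos: [0.4011, 0.0347, 0.2962]
eef_rot: [[-0.998, -0.069, 0.002], [-0.069, 0.998, 0.002], [-0.002, 0.002, -1.0]]
wrist_force: [1.9, 0.1, 0.0]
opening: 0.5
grip_force: 0.0
[254.79262796 296.90954294]
side 0.41 [0.52830732 0.0373196  0.17186244]
wrist 0.52 [0.52296058 0.04561136 0.17439606]
161 [0.52236645 0.04242549 0.20539237] [0.20627046 0.20720365]
```

View pics/s4.png

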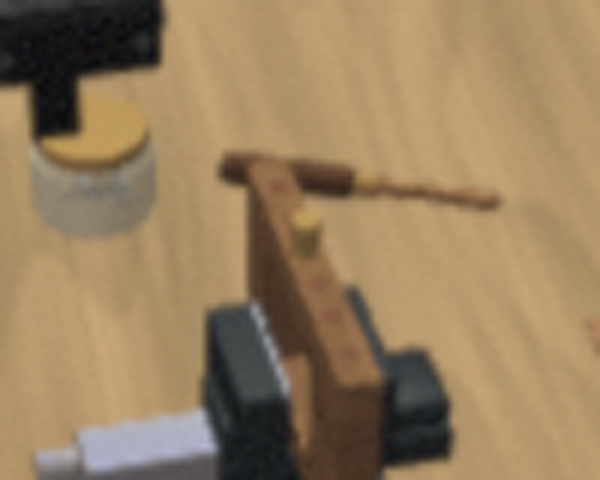

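View pics/w4.png

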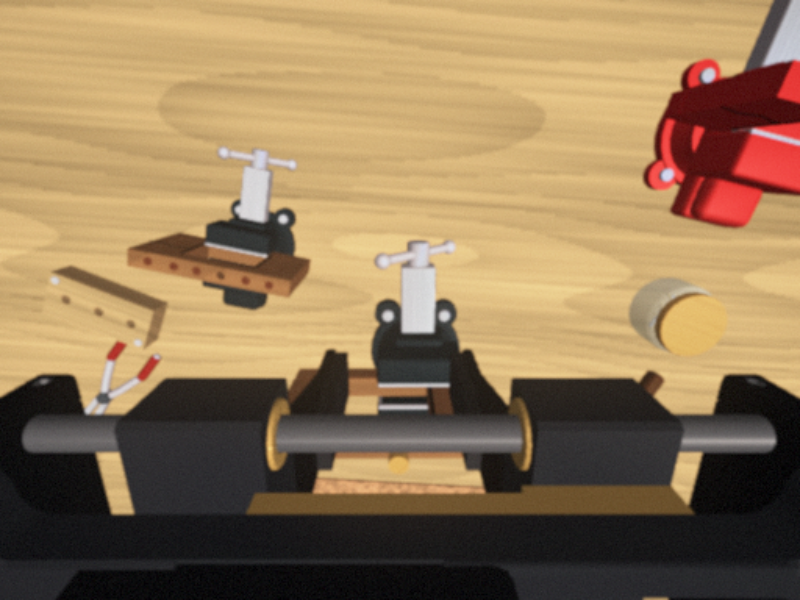

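The pin head stands upright and flush on the edge, at (305,230) in the side crop and (398,463) in the wrist view. Its top is at z=0.206, which is 20 mm above the wood. The bystanders have not moved and the arm is clear.

```bash
python3 -c "
from bench import ctrl; print(ctrl.hand_in())"
```

```text
the job is handed in; nothing more can be done
None
```

The brass pin is in the frame's open hole, upright with its head flush and released, the wrist force never read above about 8 N along any axis, the bystanders looked unmoved, and the job is handed in (no verdict was returned).

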